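# Flip the empty bin's marker to red

### The arm

A 6-joint arm with a two-finger parallel gripper is mounted at the origin on the work surface. World frame = base frame: x ahead of the robot, y to its left, z up, the work surface at z = 0. Lengths are in m, angles in rad, forces in N, time in s.
With the tool pointing down it reaches from about 0.35 to 0.775 m from the base axis. Payload 7.3 kg.
Tool frame: the origin (TCP) lies at the very end of the fingers, on their centre line; the grasp point (between the pads) lies grip_point_offset behind it (grip_point_offset is the distance from the TCP to the grasp point, in m); z points along the fingers, y is the direction in which the jaws open and shut (so a half turn about z gives the same grasp; the last joint's range is limited). The gripper opens to 92 mm and grips with 3 to 60 N. Pads are 19 mm wide; open, the fingers measure 130 mm over their backs; the gripper's body (75 mm by 190 mm) begins 47 mm behind the grasp point.
Start: joints at [1.15, 0.342, 1.524, -0, 1.275, -0.146], TCP at [0.142, 0.505, 0.227] pointing down, gripper open.
Joint ranges: [-2.53, 2.53], [-0.77, 2.02], [0.04, 2.7], [-1, 4.14], [0.28, 2.66], [-3.11, 3.11]. Speed limits (rad/s): [2.57, 2.57, 3.14, 3.14, 3.14, 3.14].

### API

Orientations are given as [roll, pitch, yaw] about the fixed x, y, z axes, in that order (R = Rz(yaw) Ry(pitch) Rx(roll)).
In Python, from cell import * gives the robot as it stands.
- The arm moves only by the shell command python3 -m inch 'ROWS' [OPENING] [FORCE]. ROWS is JSON, a list that holds one entry, the list of rows, each a list of 4 numbers: the shift along the tool's x, y, z in mm, then the turn about the tool's z in rad. In form: [[[x, y, z, roll], ...]]. A call has 1 to 10 rows; each row shifts and turns the commanded pose from where the row before left it, along the tool's axes as they then stand; what a row does not reach is not made up. A row lasts 1/8 s, in which the tool goes at most 62.5 mm and 10.7 degrees, less where a joint would pass 70% of its speed; a pose out of reach is approached as far as the arm can. A call with a gripper value outside its range is refused whole. OPENING is the closure, from -1 (fully open) to 1 (shut), set as the call begins (- or left out, the last holds). The fingers move at their own pace and stop on an object; FORCE is the grip in N (left out, the last holds). Time passes only in rows, so rows that do not move let the fingers close. It gives the time, the measured TCP pose, the force and the opening at its end, in the units of the state.
- observe(): the state, without advancing time (a new reading comes with each control period).
- read_camera(name): name is "scene" or "top" or "wrist"; returns a dict with "img" (384x512x3 uint8, blue, green, red), "fx", "fy", "cx", "cy" (pixels), "eye" and "rotation" of the camera in the world; the wrist camera has in their place "T_tool_cam" (4x4, takes a point from camera to tool coordinates, whose origin is the TCP and whose axes are the flange's). Camera axes: x right, y down, z forward; pixel columns grow to the right and rows downward; lengths in m; the calibration is good to about 2 mm. A picture is of the moment at which its call begins: read the wrist's pose just before it. There is no depth.
- hand_in(): hands the job in, once; it reports no verdict.
Trained networks look in the newest picture that a camera, given by its name, has taken for a name from the list of things; names that differ only in an ending like _2 or _b are one class to them, and where a whole thing is asked for, a point or a joint stands for the part that bears it (a point fixed in the world has none). Each returns a list of dicts, best first, with "conf" (0 to 1); they miss things now and then, are a little off and sometimes report something else, mostly with a low value. They report only what shows in the picture. A call takes as long as a camera call. They do not tell look-alikes from the thing itself.
- boxes_of(camera, label): "at" ([row, column] in pixels, amid what is visible of it).
- place_of(camera, label): "at" ([row, column] in pixels: a listed point, or the origin of a listed thing).
The state is a dict: "time": time; "qpos": joint angles; "qvel": joint speeds; "joint_efforts": joint torques, N m; "tool_pos": TCP position; "tool_rot": TCP orientation; "contact_force": force on the tool from outside, world axes, zero at the start; "torque": the same for the moment, N m; "opening": finger opening in m.
Only numpy, scipy, OpenCV 4.12 (cv2) and the standard library are available. Lean on these libraries where they do the work, as an engineer would, in place of code of your own. Each camera call takes 0.05 s, during which the arm holds its last target. There are 200 camera calls.

### The job

One of the three medicine bins is empty: mark it for restocking. With a fingertip, gently push (do not pinch) that bin's flip marker over: tip it up (pressing its black thumb tab down helps), then push it on over its hinge until it lies flat with the red face up. Leave the other two markers lying green side up, and do not disturb the jar, the cup or the carton.

Things in the scene. Friction and masses are not known exactly. Their poses are not given: they have to be found in the camera images.
- rail: aluminium base plate 210 x 400 x 6 mm fixed on the counter, carrying the three bins side by side, 130 mm apart; which bin is in which place varies. Origin: centre of its underside; axes parallel to the bins'
- bin_a: The EMPTY bin. White open-topped bin fixed on the rail, 175 mm deep (its x), 96 mm wide (its y), 96 mm high, walls 4 mm, a blue strip on its front. Origin: centre of its underside (6 mm above the counter). Its x axis points horizontally from its front (robot side) to its back, its z axis up
- flag_a (a joint): angle in rad of the flip marker of bin_a. 0: lying level, sticking out from the bin's front towards the robot, green face up. It grows as the free edge goes up and over: pi/2 upright, 3.14 level against its stop, pointing to the bin, red face up. The hinge is stiff (0.03 N m, about 0.5 N at the edge), so the paddle stays where it is left; no spring
- flag_a_hinge (a point): centre of the hinge axis of flag_a, 60 mm ahead of the bin's front face, 108 mm above the counter (6 mm above the bin's rim); the axis is level, along the bin's y. A grey fork carries it: two arms 5 mm thick, 68 mm apart inside, from the bin's front to 6 mm past the axis, tops level with the axis. Between the arms it is open down to the rail and counter
- flag_a_edge (a point): centre of the free edge of flag_a, 68 mm from the hinge axis, mid-thickness. The paddle is a rigid plate 62 mm long (6 to 68 mm from the axis), 54 mm wide, 5 mm thick, 40 g. At angle 0 nothing but the counter, 105 mm below, is underneath it
- flag_a_tab (a point): middle of the top of the black thumb tab of flag_a, 20 mm from the hinge axis on the side opposite the paddle. The tab is the rigid tail of the paddle, in line with it: 5 mm thick, 40 mm wide, it ends 30 mm from the axis. Pressing it down between the fork arms tips the paddle up like a seesaw
- bin_b: Full bin: three blue and white medicine packs stand at its back, tops 76 mm above the counter. White open-topped bin fixed on the rail, 175 mm deep (its x), 96 mm wide (its y), 96 mm high, walls 4 mm, a blue strip on its front. Origin: centre of its underside (6 mm above the counter). Its x axis points horizontally from its front (robot side) to its back, its z axis up
- flag_b (a joint): angle in rad of the flip marker of bin_b. 0: lying level, sticking out from the bin's front towards the robot, green face up. It grows as the free edge goes up and over: pi/2 upright, 3.14 level against its stop, pointing to the bin, red face up. The hinge is stiff (0.03 N m, about 0.5 N at the edge), so the paddle stays where it is left; no spring
- flag_b_hinge (a point): centre of the hinge axis of flag_b, 60 mm ahead of the bin's front face, 108 mm above the counter (6 mm above the bin's rim); the axis is level, along the bin's y. A grey fork carries it: two arms 5 mm thick, 68 mm apart inside, from the bin's front to 6 mm past the axis, tops level with the axis. Between the arms it is open down to the rail and counter
- flag_b_edge (a point): centre of the free edge of flag_b, 68 mm from the hinge axis, mid-thickness. The paddle is a rigid plate 62 mm long (6 to 68 mm from the axis), 54 mm wide, 5 mm thick, 40 g. At angle 0 nothing but the counter, 105 mm below, is underneath it
- flag_b_tab (a point): middle of the top of the black thumb tab of flag_b, 20 mm from the hinge axis on the side opposite the paddle. The tab is the rigid tail of the paddle, in line with it: 5 mm thick, 40 mm wide, it ends 30 mm from the axis. Pressing it down between the fork arms tips the paddle up like a seesaw
- bin_c: Full bin: three orange and yellow medicine packs stand at its back, tops 76 mm above the counter. White open-topped bin fixed on the rail, 175 mm deep (its x), 96 mm wide (its y), 96 mm high, walls 4 mm, a blue strip on its front. Origin: centre of its underside (6 mm above the counter). Its x axis points horizontally from its front (robot side) to its back, its z axis up
- flag_c (a joint): angle in rad of the flip marker of bin_c. 0: lying level, sticking out from the bin's front towards the robot, green face up. It grows as the free edge goes up and over: pi/2 upright, 3.14 level against its stop, pointing to the bin, red face up. The hinge is stiff (0.03 N m, about 0.5 N at the edge), so the paddle stays where it is left; no spring
- flag_c_hinge (a point): centre of the hinge axis of flag_c, 60 mm ahead of the bin's front face, 108 mm above the counter (6 mm above the bin's rim); the axis is level, along the bin's y. A grey fork carries it: two arms 5 mm thick, 68 mm apart inside, from the bin's front to 6 mm past the axis, tops level with the axis. Between the arms it is open down to the rail and counter
- flag_c_edge (a point): centre of the free edge of flag_c, 68 mm from the hinge axis, mid-thickness. The paddle is a rigid plate 62 mm long (6 to 68 mm from the axis), 54 mm wide, 5 mm thick, 40 g. At angle 0 nothing but the counter, 105 mm below, is underneath it
- flag_c_tab (a point): middle of the top of the black thumb tab of flag_c, 20 mm from the hinge axis on the side opposite the paddle. The tab is the rigid tail of the paddle, in line with it: 5 mm thick, 40 mm wide, it ends 30 mm from the axis. Pressing it down between the fork arms tips the paddle up like a seesaw
- bottle: loose amber jar with white cap, 52 mm diameter, 110 mm high, 0.16 kg, standing on the counter beside the bins. Origin: centre of its underside
- cup: loose clear plastic cup, 64 mm across the mouth, 75 mm high, 80 g, standing on the counter. Origin: centre of its underside
- carton: loose white and blue medicine carton, 45 x 62 x 90 mm high, 0.12 kg, standing on the counter. Origin: centre of its underside
Not all that is in view belongs to the job. Leave any brown or purple look-alike of the carton alone.

How it is judged:
At the end, for the whole second after the job is handed in: The empty bin's marker lies red side up within 8 degrees of flat (joint above 3.0 rad); the other two markers are still within 40 degrees of lying flat green side up; jar, cup and carton stand upright within 20 mm of where they were (value of joint flag_a above 3 rad and value of joint each of flag_b, flag_c below 0.7 rad and distance of each of bottle, cup, carton from where it was at the start of the episode below 0.02 m and angle between each of bottle, cup, carton's own z axis and vertical below 0.2 rad); the robot touches nothing.
It fails at once if the marker is pinched: both of its faces pressed by the fingers with over 2 N (contact force between each of flag_a_c0, flag_a_c1 and the fingers above 2 N).
It fails at once if a full bin's marker is turned up past 45 degrees (value of joint any of flag_b, flag_c above 0.8 rad).
It fails at once if the marker is flung (over 10 rad/s) (velocity of joint flag_a above 10 rad/s).
It fails at once if the marker or the bin is pushed hard by the robot (over 30 N) (contact force between any of bin_a, bin_b, bin_c and the arm above 30 N or contact force between any of bin_a, bin_b, bin_c and the fingers above 30 N).
It fails at once if the jar, cup or carton is moved by more than 20 mm, lifted, carried or tipped (distance of any of bottle, cup, carton from where it was at the start of the episode above 0.02 m or angle between any of bottle, cup, carton's own z axis and vertical above 0.35 rad).
It also fails if it takes over 37 s, if anything falls off the work surface, if the arm or the gripper's body presses on something with over 40 N, if the wrist force passes 120 N, or if a joint passes its speed limit or range.

## Working session

There is one attempt and no reset: what is moved stays moved. The work goes in short steps, Python scripts to look and compute and a shell command to move; the robot and the scene stay as the last step left them, time stands still between calls to the robot, and variables do not carry over. Pictures are saved under pics/ and viewed, about 8 in all and at most 12, crops included, and the job is handed in when it is done.

```bash
mkdir -p pics; ls; cat > h.py <<'E'
from cell import *
import numpy as np, cv2
def ray(c,at):
    d=np.array([(at[1]-c["cx"])/c["fx"],(at[0]-c["cy"])/c["fy"],1.0]); return np.array(c["eye"]),np.array(c["rotation"])@d
def onz(c,at,z):
    e,d=ray(c,at); return (e+d*(z-e[2])/d[2]).round(3)
def proj(c,p):
    q=np.array(c["rotation"]).T@(np.array(p)-c["eye"]); return [c["cy"]+c["fy"]*q[1]/q[2],c["cx"]+c["fx"]*q[0]/q[2]]
E
python3 - <<'E'
from h import *
ims=[]
for n in ["scene","top"]:
    c=read_camera(n); cv2.imwrite(f"pics/{n}0.png",c["img"]); print(n,np.round(c["eye"],3))
    for l,z in [("flag_a_hinge",.108),("flag_a_edge",.108),("flag_a_tab",.1105),("bin_a",.006),("bin_b",.006),("bin_c",.006),("bottle",0),("cup",0),("carton",0)]:
        for r in place_of(n,l)[:4]: print(l,np.round(r["at"]),round(r["conf"],2),onz(c,r["at"],z))
s=observe();print(s["time"],s["tool_pos"],s["tool_rot"],s["opening"],s["contact_force"])
E
```

```text
pics
scene [1.245 0.545 1.019]Traceback (most recent call last):
  File "<stdin>", line 6, in <module>
  File "h.py", line 6, in onz
    e,d=ray(c,at); return (e+d*(z-e[2])/d[2]).round(3)
                                        ~^^^
IndexError: invalid index to scalar variable.
```

```bash
cat > h.py <<'E'
from cell import *
import numpy as np, cv2
from scipy.spatial.transform import Rotation as Ro
def R(c): return Ro.from_euler("xyz",c["rotation"]).as_matrix()
def onz(c,at,z):
    d=R(c)@np.array([(at[1]-c["cx"])/c["fx"],(at[0]-c["cy"])/c["fy"],1.0]); e=np.array(c["eye"])
    return (e+d*(z-e[2])/d[2]).round(3)
def proj(c,p):
    q=R(c).T@(np.array(p)-c["eye"]); return [c["cy"]+c["fy"]*q[1]/q[2],c["cx"]+c["fx"]*q[0]/q[2]]
E
python3 - <<'E'
from h import *
ims=[]
for n in ["scene","top"]:
    c=read_camera(n); cv2.imwrite(f"pics/{n}0.png",c["img"]); print(n,np.round(c["eye"],3),np.round(c["rotation"],3),onz(c,[192,256],0))
    for l,z in [("flag_a_hinge",.108),("flag_a_edge",.108),("flag_a_tab",.1105),("bin_a",.006),("bin_b",.006),("bin_c",.006),("bottle",0),("cup",0),("carton",0)]:
        for r in place_of(n,l)[:4]: print(l,np.round(r["at"]),round(r["conf"],2),onz(c,r["at"],z))
s=observe();print(s["time"],s["tool_pos"],s["tool_rot"],s["opening"],s["contact_force"])
E
```

```text
scene [1.245 0.545 1.019] [-2.426 -0.017  2.215] [0.515 0.015 0.   ]
flag_a_hinge [171. 261.] 0.85 [0.497 0.024 0.108]
flag_a_edge [166. 274.] 0.66 [0.451 0.046 0.108]
flag_a_tab [176. 255.] 0.87 [0.534 0.022 0.11 ]
flag_a_tab [194. 282.] 0.43 [0.547 0.148 0.111]
bin_a [231. 248.] 0.92 [0.68  0.105 0.006]
bin_a [258. 278.] 0.79 [0.704 0.25  0.006]
bin_a [209. 232.] 0.58 [ 0.64  -0.003  0.006]
bin_b [231. 248.] 0.92 [0.68  0.105 0.006]
bin_b [258. 278.] 0.79 [0.704 0.25  0.006]
bin_b [209. 232.] 0.58 [ 0.64  -0.003  0.006]
bin_c [231. 248.] 0.92 [0.68  0.105 0.006]
bin_c [258. 278.] 0.79 [0.704 0.25  0.006]
bin_c [209. 232.] 0.58 [ 0.64  -0.003  0.006]
bottle [277. 330.] 0.73 [0.659 0.42  0.   ]
cup [186. 211.] 0.82 [ 0.599 -0.141  0.   ]
carton [251. 351.] 0.73 [0.531 0.429 0.   ]
carton [234. 369.] 0.71 [0.427 0.447 0.   ]
carton [276. 378.] 0.61 [0.565 0.54  0.   ]
top [0.343 0.108 1.237] [-2.948 -0.016 -1.55 ] [0.592 0.089 0.   ]
flag_a_hinge [214. 278.] 0.92 [0.506 0.024 0.108]
flag_a_edge [238. 271.] 0.65 [0.435 0.044 0.108]
flag_a_tab [208. 280.] 0.86 [0.524 0.019 0.111]
bin_a [165. 253.] 0.9 [0.682 0.101 0.006]
bin_a [178. 291.] 0.86 [ 0.64  -0.026  0.006]
bin_a [157. 212.] 0.75 [0.704 0.236 0.006]
bin_b [165. 253.] 0.9 [0.682 0.101 0.006]
bin_b [178. 291.] 0.86 [ 0.64  -0.026  0.006]
bin_b [157. 212.] 0.75 [0.704 0.236 0.006]
bin_c [165. 253.] 0.9 [0.682 0.101 0.006]
bin_c [178. 291.] 0.86 [ 0.64  -0.026  0.006]
bin_c [157. 212.] 0.75 [0.704 0.236 0.006]
bottle [166. 158.] 0.85 [0.67  0.414 0.   ]
cup [197. 325.] 0.84 [ 0.581 -0.139  0.   ]
carton [207. 148.] 0.86 [0.534 0.436 0.   ]
carton [239. 140.] 0.79 [0.431 0.455 0.   ]
carton [195. 120.] 0.72 [0.571 0.531 0.   ]
carton [224. 232.] 0.38 [0.483 0.163 0.   ]
1.1 [0.14244357 0.50531685 0.22675917] [3.14148035e+00 2.87426129e-05 2.86681488e+00] 0.09190456053155358 [ 0.48426636  0.73179702 -0.60773282]
```

View pics/scene0.png

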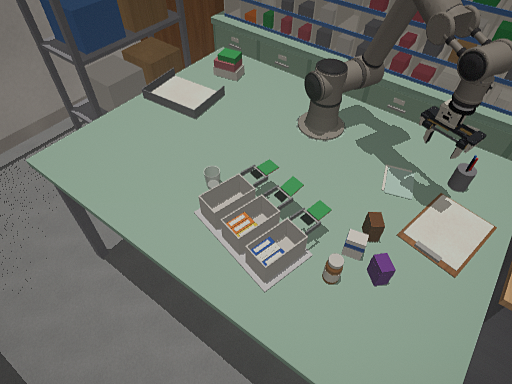

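View pics/top0.png

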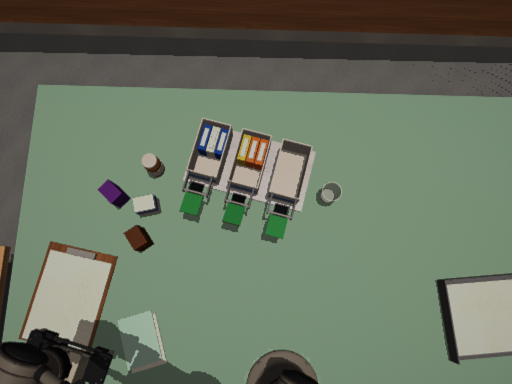

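The top view shows the empty bin at about px (290,165), rightmost in that view, with its green paddle at (277,227). The full bins are at its left. The hinge is near (0.503, 0.023), bin yaw about -0.25. I'll close the gripper and move above the tab.

```bash
python3 -m inch '[[[-40,-29,0,0],[-40,-29,0,0],[-40,-29,0,0],[-40,-29,0,0],[-40,-29,0,0],[-40,-29,0,0],[-40,-29,0,0],[-40,-29,0,0],[-40,-29,0,0],[-40,-29,0,-0.025]]]' 1 10; python3 -m inch '[[[-20,-15,0,0],[-20,-15,0,0],[0,0,0,0]]]'; python3 - <<'E'
from h import *
s=observe(); c=read_camera("wrist"); cv2.imwrite("pics/w1.png",c["img"])
from cell import *
print(s["time"],s["tool_pos"],s["tool_rot"],s["opening"],grip_point_offset if 'grip_point_offset' in globals() else '')
T=np.array(c["T_tool_cam"]); M=np.eye(4); M[:3,:3]=Ro.from_euler("xyz",s["tool_rot"]).as_matrix(); M[:3,3]=s["tool_pos"]; W=M@T
c["eye"]=W[:3,3]; c["rotation"]=Ro.from_matrix(W[:3,:3]).as_euler("xyz")
for l,z in [("flag_a_hinge",.108),("flag_a_edge",.108),("flag_a_tab",.1105)]:
    for r in place_of("wrist",l)[:3]: print(l,np.round(r["at"]),round(r["conf"],2),onz(c,r["at"],z))
c=read_camera("top")
for l,z in [("flag_a_hinge",.108),("flag_a_edge",.108),("flag_a_tab",.1105)]:
    for r in place_of("top",l)[:3]: print(l,np.round(r["at"]),round(r["conf"],2),onz(c,r["at"],z))
E
```

```text
time: 2.35
tool_pos: [0.4497, 0.1162, 0.2269]
tool_rot: [3.141, 0.001, 2.892]
contact_force: [0.3, 0.5, -0.8]
opening: 0.0007
time: 2.72
tool_pos: [0.4808, 0.0777, 0.2265]
tool_rot: [3.142, -0.0, 2.89]
contact_force: [-0.3, 0.9, 0.2]
opening: 0.0006
2.725 [0.48075779 0.07765386 0.22649578] [ 3.14158946e+00 -3.36588662e-05  2.88951697e+00] 0.0006151203868174376 0.0188
flag_a_hinge [220. 208.] 0.58 [0.505 0.021 0.108]
flag_a_edge [156. 207.] 0.56 [0.441 0.039 0.108]
flag_a_edge [269. 139.] 0.42 [ 0.541 -0.071  0.108]
flag_a_tab [240. 211.] 0.58 [0.526 0.018 0.11 ]
flag_a_edge [237. 270.] 0.43 [0.437 0.045 0.108]
```

View pics/w1.png

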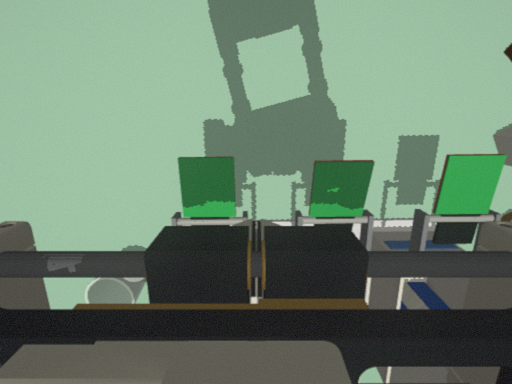

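The wrist view shows the paddle at px (207,188), square with the tool, and its tab hidden behind the closed fingers. The hinge comes out at about (0.504, 0.022). Next I'll move above the tab and press it down.

```bash
python3 -m inch '[[[-29,-24,0,0],[-29,-24,0,0],[0,0,40,0],[0,0,40,0],[0,0,10,0],[0,0,0,0]]]'; python3 - <<'E'
from h import *
c=read_camera("scene"); cv2.imwrite("pics/s2.png",cv2.resize(c["img"][120:270,180:340],None,fx=4,fy=4,interpolation=cv2.INTER_CUBIC))
E
```

```text
time: 3.88
tool_pos: [0.5246, 0.0181, 0.1371]
tool_rot: [3.142, -0.0, 2.892]
contact_force: [0.0, -0.3, -0.7]
opening: 0.0009
```

View pics/s2.png

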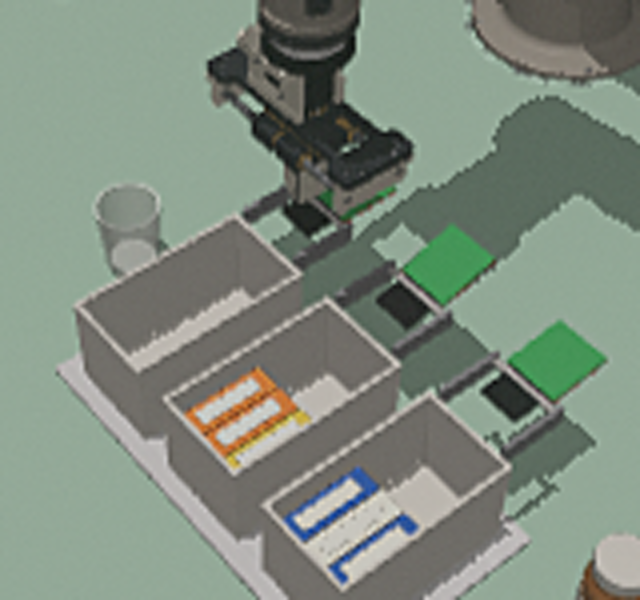

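The crop shows the fingers centred over the black tab at (305,215), with the bins, cup and other markers clear. Pressing down.

```bash
python3 -m inch '[[[0,0,10,0],[0,0,10,0],[0,0,4,0],[0,0,4,0],[0,0,4,0],[0,0,3,0],[0,0,3,0],[0,0,2,0],[0,0,2,0],[0,0,0,0]]]'; python3 - <<'E'
from h import *
c=read_camera("scene"); cv2.imwrite("pics/s3.png",cv2.resize(c["img"][120:270,180:340],None,fx=4,fy=4,interpolation=cv2.INTER_CUBIC))
E
```

```text
time: 5.18
tool_pos: [0.5243, 0.0179, 0.0944]
tool_rot: [3.142, -0.0, 2.892]
contact_force: [1.2, -1.2, 1.1]
opening: 0.0008
```

View pics/s3.png

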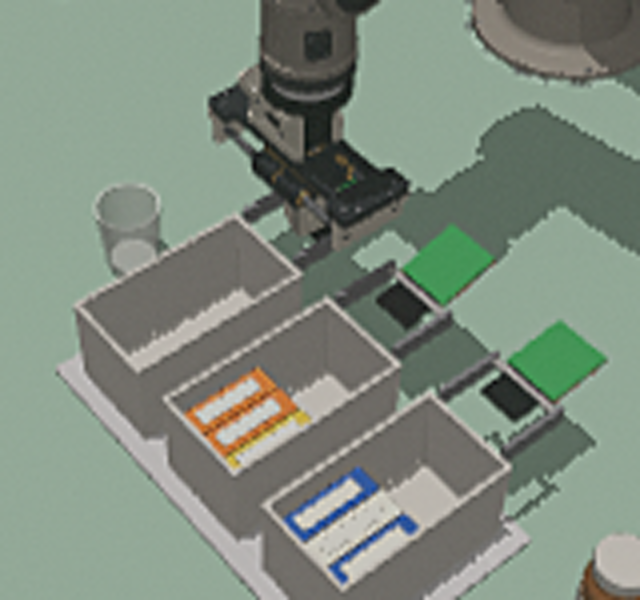

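The paddle is hidden behind the gripper here. I'll lift straight up and retreat toward the robot side to see it.

```bash
python3 -m inch '[[[0,0,-25,0],[0,0,-40,0],[0,0,-45,0],[30,0,0,0],[35,0,0,0],[35,0,0,0],[0,0,0,0]]]'; python3 - <<'E'
from h import *
c=read_camera("scene"); cv2.imwrite("pics/s4.png",cv2.resize(c["img"][120:270,180:340],None,fx=4,fy=4,interpolation=cv2.INTER_CUBIC))
r=place_of("scene","flag_a_edge"); print([(np.round(x["at"]),round(x["conf"],2)) for x in r[:4]])
X=np.array([.968,-.25,0]);H=np.array([.504,.022,.108])
for a in (30,45,55,65,75,90): print(a,np.round(proj(c,H-X*.068*np.cos(np.radians(a))+[0,0,.068*np.sin(np.radians(a))])))
E
```

```text
time: 6.1
tool_pos: [0.4251, 0.0432, 0.2045]
tool_rot: [-3.141, -0.002, 2.893]
contact_force: [0.9, 0.1, 0.6]
opening: 0.0006
[(array([158., 269.]), 0.74)]
30 [158. 273.]
45 [156. 271.]
55 [156. 269.]
65 [156. 267.]
75 [156. 264.]
90 [158. 260.]
```

View pics/s4.png

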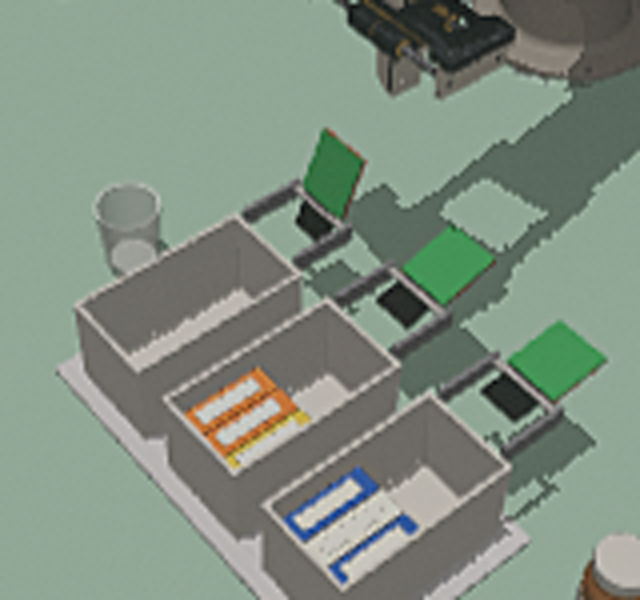

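The crop shows the paddle raised at (335,170). The network's edge at px (158,269) agrees with about 55°. Next I'll lower on the robot side and push it over.

```bash
python3 -m inch '[[[0,0,35,0],[0,0,34,0],[-10,0,0,0],[-10,0,0,0],[-8,0,0,0],[-8,0,0,0],[-8,0,0,0],[-8,0,0,0],[-8,0,0,0],[0,0,0,0]]]'; python3 -m inch '[[[-8,0,0,0],[-7,0,0,0],[-7,0,0,0],[-7,0,0,0],[-7,0,0,0],[-8,0,0,0],[-8,0,0,0],[0,0,0,0]]]'; python3 - <<'E'
from h import *
c=read_camera("scene"); cv2.imwrite("pics/s5.png",cv2.resize(c["img"][120:270,180:340],None,fx=4,fy=4,interpolation=cv2.INTER_CUBIC))
E
```

```text
time: 7.45
tool_pos: [0.4862, 0.0276, 0.1356]
tool_rot: [3.141, 0.0, 2.892]
contact_force: [-0.1, -0.5, -0.2]
opening: 0.0006
time: 8.45
tool_pos: [0.5368, 0.0147, 0.1357]
tool_rot: [3.141, 0.001, 2.892]
contact_force: [0.2, -1.1, -0.3]
opening: 0.0005
```

View pics/s5.png

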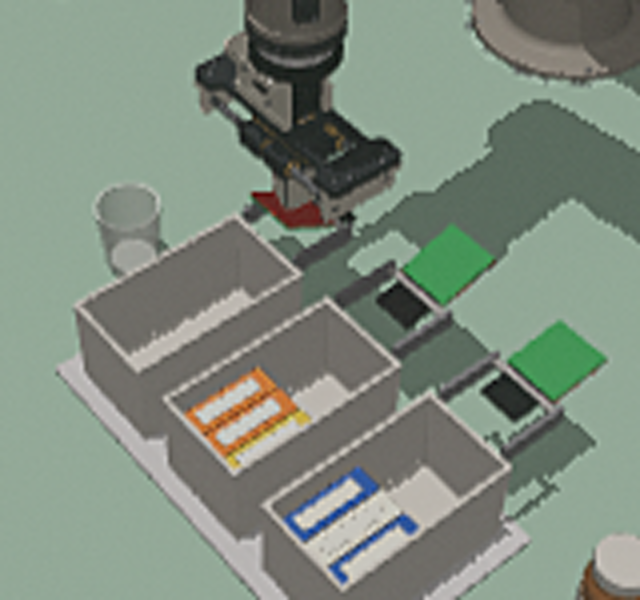

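The paddle has gone over, red face up and sloping toward the bin at (290,205). Pressing it down flat.

```bash
python3 -m inch '[[[0,0,5,0],[0,0,5,0],[0,0,5,0],[0,0,4,0],[0,0,3,0],[0,0,2,0],[0,0,1,0],[0,0,0,0]]]'
```

```text
time: 9.5
tool_pos: [0.5361, 0.0149, 0.1108]
tool_rot: [3.141, 0.0, 2.892]
contact_force: [0.8, -0.0, -0.1]
opening: 0.0008
```

```bash
python3 -m inch '[[[0,0,0.7,0],[0,0,0,0]]]';  python3 -m inch '[[[0,0,0.7,0],[0,0,0,0]]]'
```

```text
time: 9.75
tool_pos: [0.5361, 0.0149, 0.1107]
tool_rot: [3.141, 0.001, 2.892]
contact_force: [-1.3, 0.7, 5.5]
opening: 0.0006
time: 10.0
tool_pos: [0.5362, 0.0149, 0.1106]
tool_rot: [3.141, 0.001, 2.892]
contact_force: [-3.3, 0.4, 10.2]
opening: 0.0003
```

The paddle is on its stop, with the force rising to 10 N. I'll lift off and check.

```bash
python3 -m inch '[[[0,0,-10,0],[0,0,-30,0],[0,0,-50,0],[40,0,0,0],[50,0,0,0],[50,0,0,0],[0,0,0,0]]]'; python3 - <<'E'
from h import *
c=read_camera("scene"); cv2.imwrite("pics/s6.png",cv2.resize(c["img"][120:300,180:390],None,fx=3.6,fy=3.3,interpolation=cv2.INTER_CUBIC))
for l,z in [("flag_a_edge",.108),("flag_a_hinge",.108),("bottle",0),("cup",0),("carton",0)]:
    for r in place_of("scene",l)[:3]: print(l,np.round(r["at"]),round(r["conf"],2),onz(c,r["at"],z))
X=np.array([.968,-.25,0]);H=np.array([.504,.022,.108])
for a in (160,170,180): print(a,np.round(proj(c,H-X*.068*np.cos(np.radians(a))+[0,0,.068*np.sin(np.radians(a))]),1))
E
```

```text
time: 10.88
tool_pos: [0.3974, 0.0503, 0.1996]
tool_rot: [-3.142, -0.001, 2.893]
contact_force: [0.7, 0.5, 0.0]
opening: 0.0006
flag_a_edge [180. 242.] 0.66 [ 0.579 -0.001  0.108]
flag_a_hinge [170. 259.] 0.58 [0.502 0.016 0.108]
flag_a_hinge [186. 212.] 0.4 [ 0.663 -0.068  0.108]
bottle [282. 329.] 0.68 [0.677 0.426 0.   ]
bottle [171. 262.] 0.62 [ 0.41  -0.036  0.   ]
cup [184. 211.] 0.51 [ 0.588 -0.149  0.   ]
carton [275. 377.] 0.83 [0.56  0.537 0.   ]
carton [235. 370.] 0.8 [0.43  0.451 0.   ]
carton [252. 350.] 0.59 [0.536 0.428 0.   ]
160 [174.7 245.8]
170 [177.3 245.1]
180 [179.8 244.9]
```

View pics/s6.png

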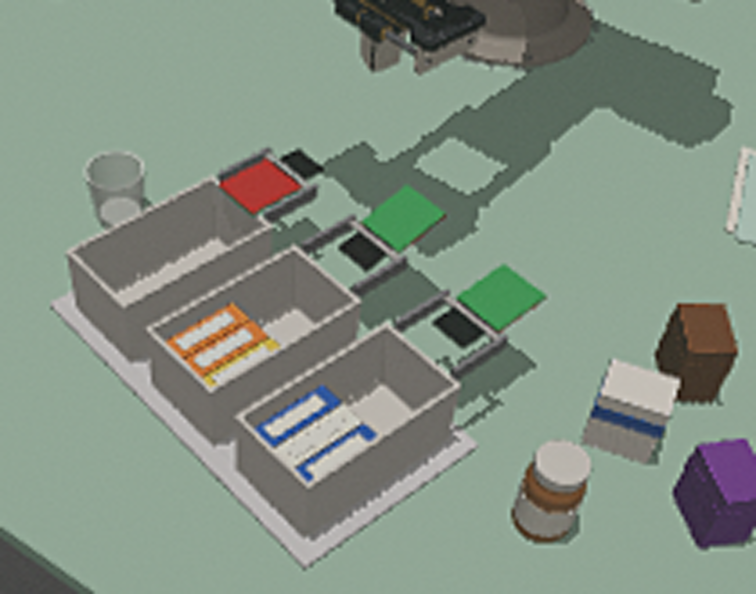

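The empty bin's marker lies flat with its red face up at (262,185). The other two are green side up, and the jar, cup and carton are standing. Handing in.

```bash
python3 -c "from cell import *; hand_in()"
```

```text
the job is handed in; nothing more can be done
```

The empty bin's marker now lies flat with its red face up, and I handed the job in at about 11 s of the 37 s allowed. With the gripper shut, I pressed the black tab down until the paddle stood at about 55°. I then pushed it over from the robot side and pressed it onto its stop, where the force rose to about 10 N (limit 30 N).

**Last checks:**
- **Marker:** the network put the paddle's edge at px (180,242), against (180,245) predicted for exactly flat. That does not measure the angle finely (170° would be about row 177), so the firm stop is the better evidence.
- **Other markers:** both are still green side up.
- **Jar, cup and carton:** all three are standing. Cup and carton positions matched the start to about 13 mm or better. The jar reading was about 19 mm off, but the arm never went near it, so I put that down to network scatter.
- **Gripper:** it finished clear of everything.

No check failed. The network gave a few false hits, such as a second "bottle" and a second hinge, which I discarded after comparing them with the picture.

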